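Load and clamp a mounted specimen in the spring vice

ROBOT

A 7-joint arm with a two-finger parallel gripper is mounted at the origin on a cart in front of the work surface, level with it; the furniture and walls round the work are solid. World frame = base frame: x ahead of the robot, y to its left, z up, the work surface at z = 0. Lengths are in m, angles in degrees, forces in N, time in s.
With the tool pointing down it reaches from about 0.425 to 0.875 m from the base axis. Payload 4.7 kg.
Tool frame: the origin (TCP) lies between the finger pads; the fingertips stand 8 mm ahead of it and the grasp point (between the pads) lies 11 mm behind it (env.tip_extent is the distance from the TCP to the fingertips, in m); z points along the fingers, y is the line along which they close (so a half turn about z gives the same grasp; the last joint's range is limited). The gripper opens to 87 mm and grips with 3 to 60 N. Pads are 19 mm wide; open, the fingers measure 117 mm over their backs; the gripper's body (75 mm by 190 mm) begins 51 mm behind the grasp point.
Start: joints at [-72.531, 18.392, -4.016, 83.108, 1.295, 78.541, -3.26], TCP at [0.186, 0.623, 0.231] pointing down, gripper open.
Joint ranges: [-163.93, 163.93], [-17.29, 119.83], [-79.2, 71.16], [3.27, 140.29], [-89.18, 269.18], [5.43, 117.66], [-154.24, 154.24]. Speed limits (degrees/s): [147.25, 147.25, 180, 180, 180, 180, 180].

INTERFACE

Orientations are given as [roll, pitch, yaw] about the fixed x, y, z axes, in that order (R = Rz(yaw) Ry(pitch) Rx(roll)).
In Python, from cell import sensors, vision, workorder, env gives the robot as it stands.
- The arm moves only by the tool drive_tool, never from a script. Its argument "moves" is a list of rows, each an object of numbers: "x", "y", "z": the shift along the tool's x, y, z in mm; "rx", "ry", "rz": the turn, a rotation vector about the tool's x, y, z in rad; "fingers": the closure, from -1 (fully open) to 1 (shut). In form: [{"x": .., "y": .., "z": .., "rx": .., "ry": .., "rz": .., "fingers": ..}, ...]. A call has 1 to 20 rows; each row is the pose to reach, as a shift and turn from the pose commanded when the call began, along the tool's axes at that moment; what a row does not reach only later rows make up. A row lasts 1/8 s, in which the tool goes at most 62.5 mm and 10.7 degrees, less where a joint would pass 70% of its speed; a pose out of reach is approached as far as the arm can. A call with a gripper value outside its range is refused whole. The fingers move at their own pace and stop on an object; "force" is the grip in N (left out, the last holds). Time passes only in rows, so rows that repeat a pose let the fingers close. It gives the time, the measured TCP pose, the force, the opening and the grip force at its end, in the units of the state.
- sensors.get_obs(): the state, without advancing time (a new reading comes with each control period).
- vision.read_camera(name): name is "side" or "top"; returns a dict with "image" (384x512x3 uint8, red, green, blue), "fx", "fy", "cx", "cy" (pixels), "k1" (the pictures are not rectified: a ray, as slopes to the right and down, at radius r is drawn at 1 + k1 r^2 times it, then the intrinsics apply), "R" (3x3) and "t" (3): a world point X has camera coordinates R X + t. Camera axes: x right, y down, z forward; pixel columns grow to the right and rows downward; lengths in m; the calibration is good to about 2 mm. A picture is of the moment at which its call begins. There is no depth.
- workorder.sign_off(): hands the job in; it is judged then, once.
The state is a dict: "time_s": time; "qpos": joint angles; "joint_velocities": joint speeds; "effort": joint torques, N m; "tool_pos": TCP position; "tool_rot": TCP orientation; "force": force on the tool from outside, world axes, zero at the start; "wrist_torque": the same for the moment, N m; "grip_width": finger opening in m; "grasp_force": force on a finger pad.
Only numpy, scipy, OpenCV 4.12 (cv2) and the standard library are available. Lean on these libraries where they do the work, as an engineer would, in place of code of your own. Each camera call takes 0.05 s, during which the arm holds its last target. There are 200 camera calls.

TASK

Clamp the red mounted specimen in the small spring vice with fingertip pushes only, never lifting it. First push the vice's upright thumb plate until the sprung jaw has gone past its catch, and let go so that it comes back and stays latched half open; then push the specimen along the bed, between the jaws, until it touches the back stop. Last, press the red release pad down so that the jaw springs shut on the specimen, and leave it clamped there flat on the bed, without disturbing the other specimens, the loupe and the marker.

Things in the scene. Friction and masses are not known exactly. Their poses are not given: they have to be found in the camera images.
- vice: Small spring vice fixed to the bench: blue base, steel bed, flat bed top 14 mm above the bench. Origin: on the bench, straight below the clamped specimen's axis. x: the way the specimen is pushed in (open apron to back stop); y: from sprung jaw to fixed jaw; z up. Base covers x -108..32, y -40..38 mm, and x -24..24, y -138..-36 mm (slide, catch). Bed bare and flat from x -106 to -57
- home (a point): Point on the bed top, 14 mm above the bench, over the vice origin, axes as the vice's. Here lies the centre of the specimen's underside when it is home and clamped. Back stop: face at x = +15.8 mm from here, y -10..14, top 25 mm above the bench. Fixed jaw: x -12..14, brass face at y = +15.8, back at y = 34, top 29 mm above the bench (its screws 31)
- guides (a point): Middle of the mouth between two low steel guide fences, on the bed top, at vice x = -56, y = -3 mm. Their inner faces are 49 mm apart here and taper in to vice y = +15.8 and y = -22 (38 mm apart) at x = -25, then run straight to the jaws. They are 6 mm high (top 20 mm above the bench): fingertips 23 mm or more above the bench pass over them. Push through the specimen's middle, so it does not jam
- jaw (a joint): Travel of the sprung jaw, m, along vice -y. 0 shut, as found (gap about 18 mm); 0.011 clamped on the specimen; 0.025 latched half open (gap about 43 mm); past 0.026 the catch has dropped behind the stop pin and will hold; 0.035 end stop. Let go earlier, it springs back to 0. Spring 6 N shut, 9.5 N open; riding over the catch up to about 15 N in all
- thumb_plate (a point): Middle of the pushed face of the dark upright thumb plate on the sprung jaw, 53 mm above the bench; push along vice -y. Jaw shut: vice x = 0, y = -14 mm; moves with the jaw. Plate 26 mm wide (x), 6 mm thick, 29 to 66 mm above the bench. The lower fixed jaw stands in front of it: fingertips 40 mm above the bench reach the plate over the jaws
- catch (a joint): Angle of the catch lever, rad. 0 at rest, tooth down in the way of the slide's stop pin; grows to 0.36 as the red pad is pressed. It frees the jaw at about 0.15 to 0.2 and springs back to 0. Its pivot bracket: vice x -17..17, y -105..-89 mm, top 35 mm above the bench
- release_pad (a point): Middle of the top of the red release pad at the end of the catch lever, 26 mm (vice x) by 25 mm (vice y), at vice x = 0, y = -122 mm, 39.5 mm above the bench at rest. Pressed straight down 4 to 6 mm with some 4 to 6 N it lets the jaw spring shut
- red_specimen: Red mounted specimen, a disc 32 mm across and 19 mm high, about 28 g, standing on the vice's apron. Origin: centre of its underside; z up out of its polished face
- green_specimen: Green mounted specimen, 32 mm across, 19 mm high, on the bench beside the vice; leave alone. Origin: centre of its underside
- black_specimen: Black mounted specimen, 32 mm across, 19 mm high, on the bench beside the vice; leave alone. Origin: centre of its underside
- loupe: Black loupe, 40 mm across, 38 mm high, standing on the bench behind the vice; leave alone. Origin: centre of its underside
- marker: Marker pen, 142 mm long (its y), 13 mm thick, lying on the bench left of the vice; leave alone. Origin: centre of its underside
Things that resemble listed ones, but are neither listed nor needed, are in the scene too. What is shaped like the red_specimen but orange or purple is not meant.

How it is judged:
By the outcome, as a careful person would: the job done as asked, in the order asked, and still so for the second after the job is handed in, with the robot touching nothing.
It also fails if it takes over 58 s, if anything falls off the work surface, if the arm or the gripper's body presses on something with over 40 N, if the wrist force passes 120 N, or if a joint passes its speed limit or range.

## Working session

There is one attempt and no reset: what is moved stays moved. The work goes in short steps, Python scripts to look and compute and a tool call to move; the robot and the scene stay as the last step left them, time stands still between calls to the robot, and variables do not carry over. Pictures are saved under pics/ and viewed, at most 10 in all, crops included, and the job is handed in when it is done.

Besides the shell and the picture viewer there is one more tool, called as name([rows], argument=value, ...), one row to a line, values as JSON. drive_tool: Moves the arm, as the interface text tells. Its arguments: {"type":"object","properties":{"moves":{"type":"array"},"force":{"type":"number"}},"required":["moves"]}

```bash
ls; mkdir -p pics
python3 - <<'E'
from cell import sensors, vision, workorder, env
import cv2, numpy as np
for n in ("top","side"):
    c=vision.read_camera(n); cv2.imwrite(f"pics/{n}0.png",cv2.cvtColor(c["image"],cv2.COLOR_RGB2BGR))
    print(n,{k:np.round(c[k],4).tolist() for k in c if k!="image"})
o=sensors.get_obs(); print(o)
E
```

```text
pics
top {'fx': 416.2676, 'fy': 416.2676, 'cx': 253.7304, 'cy': 187.4189, 'k1': -0.0541, 'R': [[0.1863, -0.9825, -0.0036], [-0.9579, -0.1808, -0.2231], [0.2186, 0.045, -0.9748]], 't': [-0.0304, 0.5749, 0.7785]}
side {'fx': 429.1179, 'fy': 429.1179, 'cx': 254.6521, 'cy': 188.5284, 'k1': 0.0141, 'R': [[0.8614, -0.5074, 0.0228], [-0.2311, -0.4315, -0.872], [0.4523, 0.7459, -0.489]], 't': [-0.4711, 0.2092, 0.5896]}
{'time_s': 0.1, 'qpos': array([-72.53007743,  18.43549668,  -4.01564865,  83.16778871,
         1.29348806,  78.54123935,  -3.25991542]), 'joint_velocities': array([-0.03844635, -0.15582973,  0.02266016, -0.11616014,  0.02971545,
        0.04780959,  0.01864315]), 'effort': array([ 6.07242582e-04, -4.92568338e+01, -4.05448666e-01, -3.13402176e+01,
       -6.41492335e-02,  3.94761830e-02,  6.68647363e-05]), 'tool_pos': array([0.18626989, 0.62223359, 0.22956421]), 'tool_rot': array([-1.79900624e+02,  3.95103685e-03,  1.63339567e+02]), 'force': array([ 0.66835375, -0.08136505, -0.56128278]), 'wrist_torque': array([ 0.01944571,  0.02645915, -0.03356628]), 'grasp_force': 0.0, 'grip_width': 0.08708688575769552}
```

View pics/top0.png

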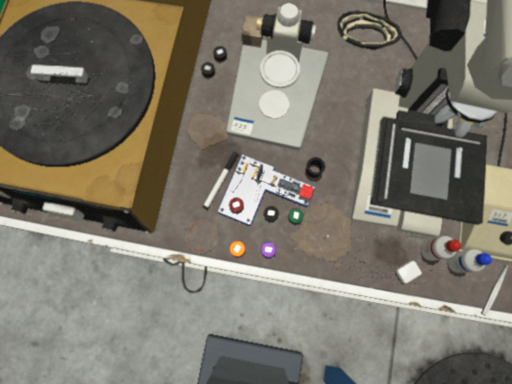

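View pics/side0.png

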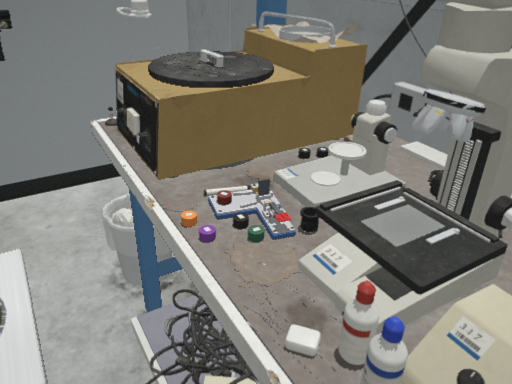

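Top view: the red disc is at (236,204) on the vice's apron and the red release pad at (307,192). Lookalikes are orange (237,249), purple (268,250), black (271,214), green (296,216) and the red bottle cap (452,246). I choose (236,204) and will check it in a crop.

```bash
cat > h.py <<'E'
from cell import sensors, vision, workorder, env
import cv2, numpy as np
def cam(n): return vision.read_camera(n)
def K(c): return np.array([[c["fx"],0,c["cx"]],[0,c["fy"],c["cy"]],[0,0,1.]]), np.array([c["k1"],0,0,0,0.])
def proj(c,X):
    k,d=K(c); return cv2.projectPoints(np.atleast_2d(np.float64(X)),cv2.Rodrigues(np.array(c["R"]))[0],np.array(c["t"],float),k,d)[0][:,0]
def ray(c,p,z):
    k,d=K(c); R=np.array(c["R"]); t=np.array(c["t"])
    q=cv2.undistortPoints(np.float64(p).reshape(-1,1,2),k,d)[:,0]
    D=np.c_[q,np.ones(len(q))]@R; o=-R.T@t
    return o+D*((z-o[2])/D[:,2])[:,None]
def crop(c,x0,y0,w,h,s,name):
    im=cv2.cvtColor(c["image"],cv2.COLOR_RGB2BGR)[y0:y0+h,x0:x0+w]
    cv2.imwrite(name,cv2.resize(im,None,fx=s,fy=s,interpolation=cv2.INTER_CUBIC))
E
python3 - <<'E'
from h import *
a=cam("top"); b=cam("side")
A=cv2.cvtColor(a["image"],cv2.COLOR_RGB2BGR)[145:235,195:330]; B=cv2.cvtColor(b["image"],cv2.COLOR_RGB2BGR)[170:250,195:330]
f=lambda i:cv2.resize(i,None,fx=5.9,fy=5.9,interpolation=cv2.INTER_CUBIC)
cv2.imwrite("pics/c1.png",f(A)); cv2.imwrite("pics/c2.png",f(B))
E
```

```text
(no output)
```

View pics/c1.png

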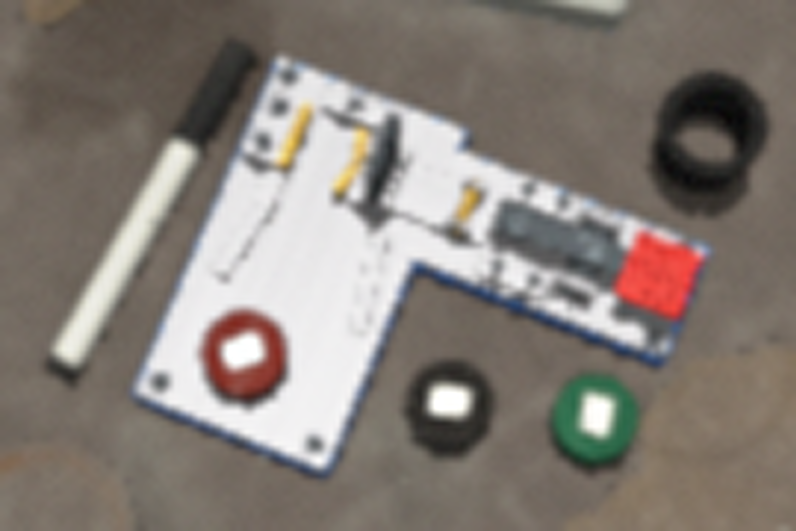

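View pics/c2.png

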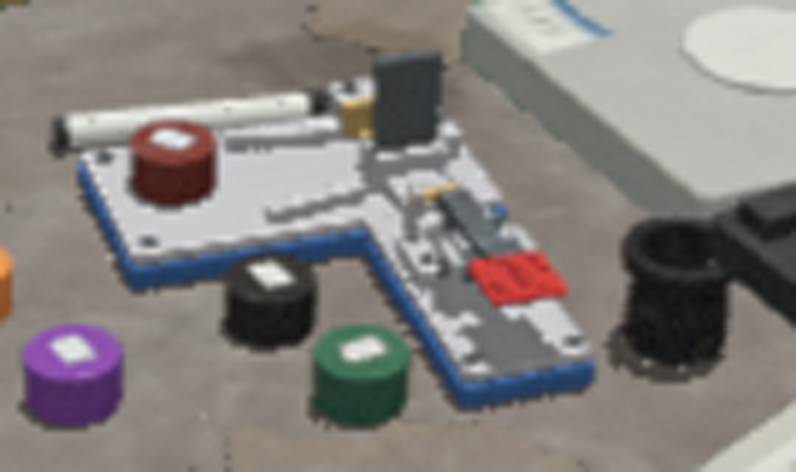

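The crop confirms it: the dark-red disc at crop (243,355), top image (236,205), stands on the bare apron. The thumb plate is at crop (385,160) and the pad at (658,275). Next I'll fit the vice pose.

```bash
cat > m.py <<'E'
from h import *
V=np.array([[-108,38],[-108,-40],[-24,-40],[-24,-138],[24,-138],[24,-40],[32,38]])/1e3
def fit(P,Q):  # rigid 2D  Q = R P + t
    p,q=P-P.mean(0),Q-Q.mean(0); H=(q[:,0]*p[:,0]+q[:,1]*p[:,1]).sum(); S=(q[:,1]*p[:,0]-q[:,0]*p[:,1]).sum()
    th=np.arctan2(S,H); R=np.array([[np.cos(th),-np.sin(th)],[np.sin(th),np.cos(th)]]); t=Q.mean(0)-R@P.mean(0)
    return th,R,t,np.abs(Q-(P@R.T+t)).max(1)
def blob(c,lo,hi,box):
    hsv=cv2.cvtColor(c["image"],cv2.COLOR_RGB2HSV); m=np.zeros(hsv.shape[:2],np.uint8); x0,y0,x1,y1=box
    hh=(hsv[...,0].astype(int)+90)%180
    g=((hh>=lo)&(hh<=hi)&(hsv[...,1]>110)&(hsv[...,2]>50)).astype(np.uint8); m[y0:y1,x0:x1]=g[y0:y1,x0:x1]
    return m
E
python3 - <<'E'
from m import *
a=cam("top"); b=cam("side")
s=5.9
ct=np.array([[137,400],[325,472],[415,265],[663,362],[708,248],[465,135],[277,60]])/s-0.5+[195.4,145.4]
th,R,t,e=fit(V,ray(a,ct,.012)[:,:2]); print("top",np.degrees(th),t,e*1e3)
# side corners on the white top edge: apron left, apron right, inner, arm end near, arm end far
cs=np.array([[85,160],[133,265],[365,232],[462,385],[592,362]])/s-0.5+[195.4,170.4]
th2,R2,t2,e2=fit(V[:5],ray(b,cs,.014)[:,:2]); print("side",np.degrees(th2),t2,e2*1e3)
for n,c,box,bp in(("top",a,(222,192,250,218),(295,180,318,202)),("side",b,(215,188,235,206),(270,208,293,224))):
    for nm,bx,z in(("spec",box,.033),("pad",bp,.0395)):
        m=blob(c,80,100,bx); x,y,w,h=cv2.boundingRect(m); M=cv2.moments(m,True); p=[M['m10']/M['m00'],M['m01']/M['m00']]
        X=ray(c,[p],z)[0,:2]; print(n,nm,p,(x,y,w,h),m.sum(),X, "vice mm",R.T@(X-t)*1e3)
E
```

```text
top -11.11782892074402 [0.61329222 0.08879162] [3.19346968 1.77076324 0.23354689 1.44475644 2.28317934 4.50604414
 2.8389204 ]
side -12.32479864248531 [0.61213654 0.08254936] [4.25263029 1.50635893 0.83820885 1.82559255 2.6563709 ]
top spec [236.19387755102042, 205.31632653061226] (230, 198, 13, 15) 98 [0.53329672 0.10732916] vice mm [-82.06875131   2.76432671]
top pad [306.18367346938777, 191.44897959183675] (299, 185, 15, 14) 147 [ 0.58805218 -0.03084003] vice mm [  -1.6981025  -122.25344661]
side spec [224.1031746031746, 198.15873015873015] (218, 191, 13, 14) 126 [0.52661401 0.09045028] vice mm [-85.37133642 -15.08639038]
side pad [281.95327102803736, 216.61682242990653] (274, 213, 17, 9) 107 [ 0.58674632 -0.03226776] vice mm [  -2.70414903 -123.90618953]
```

Run:
```python
from m import *
from scipy.optimize import least_squares
E=[((-108,38),(-108,-40)),((-108,-40),(-24,-40)),((-24,-40),(-24,-138)),((-24,-138),(24,-138)),((24,-138),(24,-40)),((32,-40),(32,38)),((32,38),(-108,38))]
E=np.array(E)/1e3
res={}
for n,th0,t0,(x0,y0,x1,y1) in (("top",-11.1,(.613,.088),(210,145,325,235)),("side",-12.3,(.612,.084),(195,170,300,245))):
    c=cam(n); hsv=cv2.cvtColor(c["image"],cv2.COLOR_RGB2HSV)
    # white steel, subpixel edges: contour of brightness upsampled
    g=c["image"].min(2)[y0:y1,x0:x1]; S=4
    big=cv2.resize(g,None,fx=S,fy=S,interpolation=cv2.INTER_LINEAR); cs,_=cv2.findContours((big>155).astype(np.uint8),0,2)
    k=max(cs,key=cv2.contourArea)[:,0]; p=(k+.5)/S-.5+[x0,y0]; W=ray(c,p,.014)[:,:2]
    def resid(v,sel=None):
        ct,st=np.cos(v[0]),np.sin(v[0]); P=(W-v[1:3])@np.array([[ct,-st],[st,ct]])
        D=[]
        for A,B in E:
            d=B-A; L=np.linalg.norm(d); d/=L; s=(P-A)@d; nrm=np.array([-d[1],d[0]]); e=(P-A)@nrm
            D.append(np.where((s>.004)&(s<L-.004),e,9))
        D=np.array(D); i=np.abs(D).argmin(0); m=D[i,range(len(P))]
        return m,i
    # note signed inset allowance: v[3] inward
    f=lambda v:(lambda mi: np.where(np.abs(mi[0])<.008,(mi[0]-v[3])*1e3,0))(resid(v))
    r=least_squares(f,[np.radians(th0),*t0,0.],loss="soft_l1",x_scale=[.01,.001,.001,.001],diff_step=1e-4)
    m,i=resid(r.x); print(n,np.degrees(r.x[0]),r.x[1:],[ (round(float(np.median(m[(i==j)&(abs(m)<.008)])*1e3),1),int(((i==j)&(abs(m)<.008)).sum())) for j in range(7)],len(W))
    ct,st=np.cos(r.x[0]),np.sin(r.x[0])
    tov=lambda X:(X-r.x[1:3])@np.array([[ct,-st],[st,ct]])*1e3
    if n=="top":
        print("spec",tov(np.array([0.53329672,0.10732916])),"pad",tov(np.array([.58805218,-.03084003])))
    else: print("spec(mid z)",tov(ray(c,[[224.1,198.16]],.0235)[0,:2]),"pad",tov(np.array([.58674632,-.03226776])))
```

```text
top -11.810034656047335 [0.61412436 0.0889447  0.00205466] [(1.5, 91), (1.7, 106), (2.2, 108), (nan, 0), (2.4, 123), (2.3, 84), (1.9, 173)] 930
spec [-82.8793408    1.45249681] pad [  -1.00422786 -122.5852045 ]
side -12.08595059069665 [0.61393708 0.08872903 0.00191604] [(1.5, 54), (1.7, 46), (2.7, 42), (nan, 0), (nan, 0), (nan, 0), (0.5, 55)] 482
spec(mid z) [-81.74131823  -1.03681788] pad [  -1.25390719 -124.00801395]
  return _methods._mean(a, axis=axis, dtype=dtype,
  ret = ret.dtype.type(ret / rcount)
```

The two cameras agree: vice at about (0.614, 0.089), yaw about -11.9°, specimen at vice (-82.5, +1). Next I check clearance to the turntable box and work out the moves.

```bash
cat >> h.py <<'E'
TH=np.radians(-11.9); O=np.array([.614,.0888])
from scipy.spatial.transform import Rotation as Ro
def world(v,z): # vice mm -> world, z in m (tcp)
    c,s=np.cos(TH),np.sin(TH); return np.r_[O+np.array([[c,-s],[s,c]])@(np.array(v)/1e3),z]
def vice(X):
    c,s=np.cos(TH),np.sin(TH); return np.array([[c,s],[-s,c]])@(np.array(X)[:2]-O)*1e3
def tomove(W,yaw=168.1):
    o=sensors.get_obs(); R=Ro.from_euler("xyz",o["tool_rot"],degrees=True); T=Ro.from_euler("xyz",[180,0,yaw],degrees=True)
    return np.round(R.inv().apply(np.array(W)-o["tool_pos"])*1e3,1), np.round((R.inv()*T).as_rotvec(),4)
E
python3 - <<'E'
from h import *
a=cam("top"); b=cam("side")
print("box near corner top z .12/.0", ray(a,[[155,230],[150,195],[0,185],[210,0]],.12)[:,:2].round(3).tolist(), ray(a,[[155,230]],0)[:,:2])
print("side: box front right top edge, for heights", [ray(b,[[360,55],[155,100],[160,165]],z)[:,:2].round(3).tolist() for z in (0,.12,.2)])
for W in ([.33,.42,.34],[.45,.25,.34],world([0,28],.2),world([0,28],.05)): print(np.round(W,4),tomove(W))
E
```

```text
box near corner top z .12/.0 [[0.445, 0.239], [0.507, 0.264], [0.472, 0.559], [0.944, 0.243]] [[0.45371281 0.27074742]]
side: box front right top edge, for heights [[[1.852, 1.122], [0.647, 0.869], [0.484, 0.363]], [[1.437, 0.696], [0.532, 0.506], [0.41, 0.126]], [[1.161, 0.412], [0.456, 0.264], [0.361, -0.032]]]
[0.33 0.42 0.34] (array([-195.7, -153. , -109.4]), array([ 0.    ,  0.0001, -0.083 ]))
[0.45 0.25 0.34] (array([-359.4, -281.5, -109.4]), array([ 0.    ,  0.0001, -0.083 ]))
[0.6198 0.1162 0.2   ] (array([-560.4, -361. ,   30.6]), array([ 0.    ,  0.0001, -0.083 ]))
[0.6198 0.1162 0.05  ] (array([-560.4, -361. ,  180.6]), array([ 0.    ,  0.0001, -0.083 ]))
```

drive_tool([
  {"z": -50, "fingers": 1},
  {"z": -100},
  {"x": -30, "y": -30, "z": -120},
  {"x": -72, "y": -70, "z": -120},
  {"x": -114, "y": -111, "z": -120},
  {"x": -156, "y": -152, "z": -120},
  {"x": -198, "y": -194, "z": -120},
  {"x": -234, "y": -237, "z": -120},
  {"x": -270, "y": -280, "z": -120},
  {"x": -306, "y": -324, "z": -110},
  {"x": -342, "y": -368, "z": -90},
  {"x": -378, "y": -411, "z": -70},
  {"x": -424, "y": -400, "z": -50, "rz": -0.03},
  {"x": -470, "y": -385, "z": -30, "rz": -0.083},
  {"x": -515, "y": -372, "z": 0, "rz": -0.083},
  {"x": -560, "y": -361, "z": 30, "rz": -0.083},
  {"x": -560, "y": -361, "z": 30, "rz": -0.083},
  {"x": -560, "y": -361, "z": 30, "rz": -0.083},
  {"x": -560, "y": -361, "z": 30, "rz": -0.083},
])

```text
invalid input at $.moves[0]: expected keys x, y, z, rx, ry, rz, fingers
```

drive_tool([
  {"x": 0, "y": 0, "z": -50, "rx": 0, "ry": 0, "rz": 0, "fingers": 1},
  {"x": 0, "y": 0, "z": -100, "rx": 0, "ry": 0, "rz": 0, "fingers": 1},
  {"x": -30, "y": -30, "z": -120, "rx": 0, "ry": 0, "rz": 0, "fingers": 1},
  {"x": -72, "y": -70, "z": -120, "rx": 0, "ry": 0, "rz": 0, "fingers": 1},
  {"x": -114, "y": -111, "z": -120, "rx": 0, "ry": 0, "rz": 0, "fingers": 1},
  {"x": -156, "y": -152, "z": -120, "rx": 0, "ry": 0, "rz": 0, "fingers": 1},
  {"x": -198, "y": -194, "z": -120, "rx": 0, "ry": 0, "rz": 0, "fingers": 1},
  {"x": -234, "y": -237, "z": -120, "rx": 0, "ry": 0, "rz": 0, "fingers": 1},
  {"x": -270, "y": -280, "z": -120, "rx": 0, "ry": 0, "rz": 0, "fingers": 1},
  {"x": -306, "y": -324, "z": -110, "rx": 0, "ry": 0, "rz": 0, "fingers": 1},
  {"x": -342, "y": -368, "z": -90, "rx": 0, "ry": 0, "rz": 0, "fingers": 1},
  {"x": -378, "y": -411, "z": -70, "rx": 0, "ry": 0, "rz": 0, "fingers": 1},
  {"x": -424, "y": -400, "z": -50, "rx": 0, "ry": 0, "rz": -0.03, "fingers": 1},
  {"x": -470, "y": -385, "z": -30, "rx": 0, "ry": 0, "rz": -0.083, "fingers": 1},
  {"x": -515, "y": -372, "z": 0, "rx": 0, "ry": 0, "rz": -0.083, "fingers": 1},
  {"x": -560, "y": -361, "z": 30, "rx": 0, "ry": 0, "rz": -0.083, "fingers": 1},
  {"x": -560, "y": -361, "z": 30, "rx": 0, "ry": 0, "rz": -0.083, "fingers": 1},
  {"x": -560, "y": -361, "z": 30, "rx": 0, "ry": 0, "rz": -0.083, "fingers": 1},
  {"x": -560, "y": -361, "z": 30, "rx": 0, "ry": 0, "rz": -0.083, "fingers": 1},
])

```text
time_s: 2.88
tool_pos: [0.6193, 0.1167, 0.2028]
tool_rot: [179.8, 0.1, 168.1]
force: [-0.6, -1.3, -1.1]
grip_width: 0.0004
grasp_force: 0.0
```

drive_tool([
  {"x": 0, "y": 0, "z": 50, "rx": 0, "ry": 0, "rz": 0, "fingers": 1},
  {"x": 0, "y": 0, "z": 100, "rx": 0, "ry": 0, "rz": 0, "fingers": 1},
  {"x": 0, "y": 0, "z": 130, "rx": 0, "ry": 0, "rz": 0, "fingers": 1},
  {"x": 0, "y": 0, "z": 148, "rx": 0, "ry": 0, "rz": 0, "fingers": 1},
  {"x": 0, "y": 0, "z": 152, "rx": 0, "ry": 0, "rz": 0, "fingers": 1},
  {"x": 0, "y": 0, "z": 152, "rx": 0, "ry": 0, "rz": 0, "fingers": 1},
  {"x": 0, "y": 0, "z": 152, "rx": 0, "ry": 0, "rz": 0, "fingers": 1},
])

```text
time_s: 3.75
tool_pos: [0.6205, 0.1166, 0.0502]
tool_rot: [179.9, 0.1, 168.1]
force: [-0.5, -0.0, -0.3]
grip_width: 0.0004
grasp_force: 0.0
```

Run:
```python
from h import *
o=sensors.get_obs(); print(vice(o["tool_pos"]),o["tool_pos"],o["tool_rot"])
a=cam("top"); b=cam("side")
f=lambda c,x,y,w,h:cv2.resize(cv2.cvtColor(c["image"],cv2.COLOR_RGB2BGR)[y:y+h,x:x+w],None,fx=5,fy=5,interpolation=cv2.INTER_CUBIC)
cv2.imwrite("pics/d1.png",np.vstack([f(a,190,150,130,60),f(b,190,140,130,60)]))
```

```text
[ 0.61895471 28.52396857] [0.62048741 0.11658333 0.05020147] [1.79915912e+02 1.34878930e-01 1.68099402e+02]
```

View pics/d1.png

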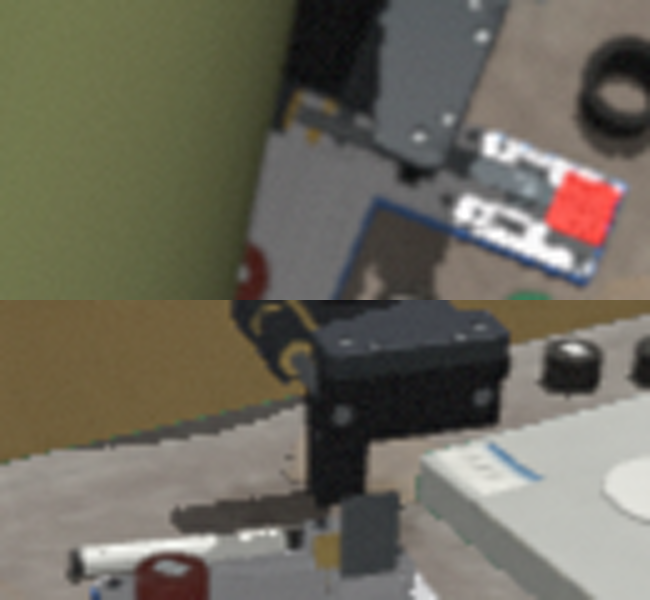

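drive_tool([
  {"x": 0, "y": -10, "z": 0, "rx": 0, "ry": 0, "rz": 0, "fingers": 1},
  {"x": 0, "y": -20, "z": 0, "rx": 0, "ry": 0, "rz": 0, "fingers": 1},
  {"x": 0, "y": -26, "z": 0, "rx": 0, "ry": 0, "rz": 0, "fingers": 1},
  {"x": 0, "y": -31, "z": 0, "rx": 0, "ry": 0, "rz": 0, "fingers": 1},
  {"x": 0, "y": -35, "z": 0, "rx": 0, "ry": 0, "rz": 0, "fingers": 1},
  {"x": 0, "y": -39, "z": 0, "rx": 0, "ry": 0, "rz": 0, "fingers": 1},
  {"x": 0, "y": -43, "z": 0, "rx": 0, "ry": 0, "rz": 0, "fingers": 1},
])

```text
time_s: 4.72
tool_pos: [0.6114, 0.0785, 0.0487]
tool_rot: [179.7, 0.1, 168.3]
force: [1.9, 6.0, -3.2]
grip_width: 0.0006
grasp_force: 3.3
```

Run:
```python
from h import *
o=sensors.get_obs(); print(vice(o["tool_pos"]),o["tool_pos"],o["force"])
```

```text
[ -0.38819979 -10.63289714] [0.6114276  0.07847566 0.04868623] [ 1.93576582  6.01435714 -3.15824892]
```

drive_tool([
  {"x": 0, "y": -4, "z": 0, "rx": 0, "ry": 0, "rz": 0, "fingers": 1},
  {"x": 0, "y": -8, "z": 0, "rx": 0, "ry": 0, "rz": 0, "fingers": 1},
  {"x": 0, "y": -12, "z": 0, "rx": 0, "ry": 0, "rz": 0, "fingers": 1},
  {"x": 0, "y": -15, "z": 0, "rx": 0, "ry": 0, "rz": 0, "fingers": 1},
  {"x": 0, "y": -17, "z": 0, "rx": 0, "ry": 0, "rz": 0, "fingers": 1},
  {"x": 0, "y": -17, "z": 0, "rx": 0, "ry": 0, "rz": 0, "fingers": 1},
])

```text
time_s: 5.48
tool_pos: [0.6083, 0.0632, 0.0487]
tool_rot: [179.6, 0.1, 168.3]
force: [4.0, 8.1, -3.1]
grip_width: 0.0005
grasp_force: 4.1
```

Run:
```python
from h import *
o=sensors.get_obs(); print(vice(o["tool_pos"]),o["tool_pos"],o["force"])
```

```text
[ -0.31592143 -26.18853753] [0.60829068 0.06323943 0.04869468] [ 4.0487666   8.07671782 -3.1207041 ]
```

drive_tool([
  {"x": 0, "y": -2, "z": 0, "rx": 0, "ry": 0, "rz": 0, "fingers": 1},
  {"x": 0, "y": -4, "z": 0, "rx": 0, "ry": 0, "rz": 0, "fingers": 1},
  {"x": 0, "y": -4, "z": 0, "rx": 0, "ry": 0, "rz": 0, "fingers": 1},
])

```text
time_s: 5.85
tool_pos: [0.6074, 0.0588, 0.0487]
tool_rot: [179.7, 0.1, 168.3]
force: [3.8, 8.7, -2.0]
grip_width: 0.0005
grasp_force: 3.9
```

Run:
```python
from h import *
o=sensors.get_obs(); print(vice(o["tool_pos"]),o["tool_pos"],o["force"])
a=cam("top"); b=cam("side")
f=lambda c,x,y,w,h:cv2.resize(cv2.cvtColor(c["image"],cv2.COLOR_RGB2BGR)[y:y+h,x:x+w],None,fx=5,fy=5,interpolation=cv2.INTER_CUBIC)
cv2.imwrite("pics/d2.png",np.vstack([f(a,220,150,110,60),f(b,220,160,110,60)]))
```

```text
[ -0.25901516 -30.75989555] [0.60740373 0.05875458 0.04871227] [ 3.77189133  8.68443791 -2.01405295]
```

View pics/d2.png

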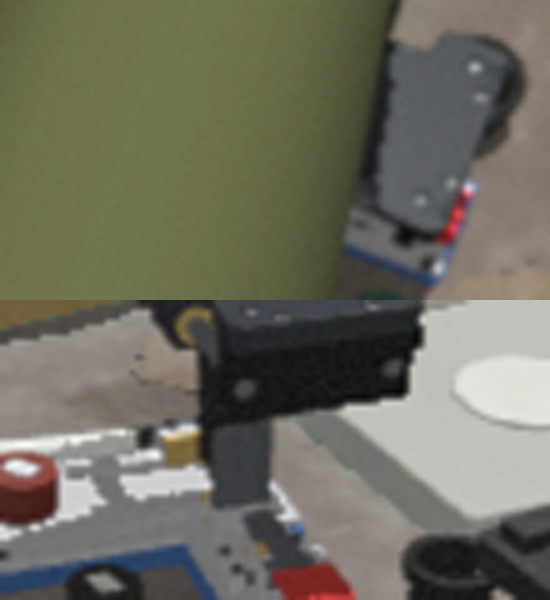

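drive_tool([
  {"x": 0, "y": -2, "z": 0, "rx": 0, "ry": 0, "rz": 0, "fingers": 1},
  {"x": 0, "y": -2, "z": 0, "rx": 0, "ry": 0, "rz": 0, "fingers": 1},
  {"x": 0, "y": 2, "z": 0, "rx": 0, "ry": 0, "rz": 0, "fingers": 1},
  {"x": 0, "y": 6, "z": 0, "rx": 0, "ry": 0, "rz": 0, "fingers": 1},
  {"x": 0, "y": 10, "z": 0, "rx": 0, "ry": 0, "rz": 0, "fingers": 1},
  {"x": 0, "y": 15, "z": 0, "rx": 0, "ry": 0, "rz": 0, "fingers": 1},
  {"x": 0, "y": 20, "z": 0, "rx": 0, "ry": 0, "rz": 0, "fingers": 1},
  {"x": 0, "y": 20, "z": 0, "rx": 0, "ry": 0, "rz": 0, "fingers": 1},
])

```text
time_s: 6.95
tool_pos: [0.6103, 0.0738, 0.0485]
tool_rot: [180.0, -0.0, 168.1]
force: [-0.1, -0.6, -0.3]
grip_width: 0.0006
grasp_force: 0.0
```

Run:
```python
from h import *
o=sensors.get_obs(); print(vice(o["tool_pos"]),o["tool_pos"],o["force"])
```

```text
[ -0.50802785 -15.43339099] [0.61032046 0.07380305 0.04852222] [-0.05371104 -0.61455841 -0.30978014]
```

drive_tool([
  {"x": 0, "y": 0, "z": -25, "rx": 0, "ry": 0, "rz": 0, "fingers": 1},
  {"x": 0, "y": 4, "z": -50, "rx": 0, "ry": 0, "rz": 0, "fingers": 0.68},
  {"x": 40, "y": 16, "z": -50, "rx": 0, "ry": 0, "rz": 0, "fingers": 0.68},
  {"x": 80, "y": 16, "z": -50, "rx": 0, "ry": 0, "rz": 0, "fingers": 0.68},
  {"x": 120, "y": 16, "z": -50, "rx": 0, "ry": 0, "rz": 0, "fingers": 0.68},
  {"x": 120, "y": 16, "z": -50, "rx": 0, "ry": 0, "rz": 0, "fingers": 0.68},
  {"x": 120, "y": 16, "z": -25, "rx": 0, "ry": 0, "rz": 0, "fingers": 0.68},
  {"x": 120, "y": 16, "z": 0, "rx": 0, "ry": 0, "rz": 0, "fingers": 0.68},
  {"x": 120, "y": 16, "z": 12, "rx": 0, "ry": 0, "rz": 0, "fingers": 0.68},
  {"x": 120, "y": 16, "z": 16, "rx": 0, "ry": 0, "rz": 0, "fingers": 0.68},
  {"x": 120, "y": 16, "z": 16, "rx": 0, "ry": 0, "rz": 0, "fingers": 0.68},
])

```text
time_s: 8.32
tool_pos: [0.4969, 0.1135, 0.0329]
tool_rot: [180.0, 0.0, 168.1]
force: [-0.2, 0.4, 0.6]
grip_width: 0.014
grasp_force: 0.0
```

Run:
```python
from h import *
o=sensors.get_obs(); print(vice(o["tool_pos"]),o["tool_pos"],o["force"],o["grip_width"])
a=cam("top"); b=cam("side")
f=lambda c,x,y,w,h:cv2.resize(cv2.cvtColor(c["image"],cv2.COLOR_RGB2BGR)[y:y+h,x:x+w],None,fx=5,fy=5,interpolation=cv2.INTER_CUBIC)
cv2.imwrite("pics/d3.png",np.vstack([f(a,210,150,120,60),f(b,195,160,120,60)]))
```

```text
[-1.19731079e+02  5.46412583e-02] [0.49685333 0.11354252 0.03292752] [-0.19275198  0.38853802  0.62190412] 0.014005890606845985
```

View pics/d3.png

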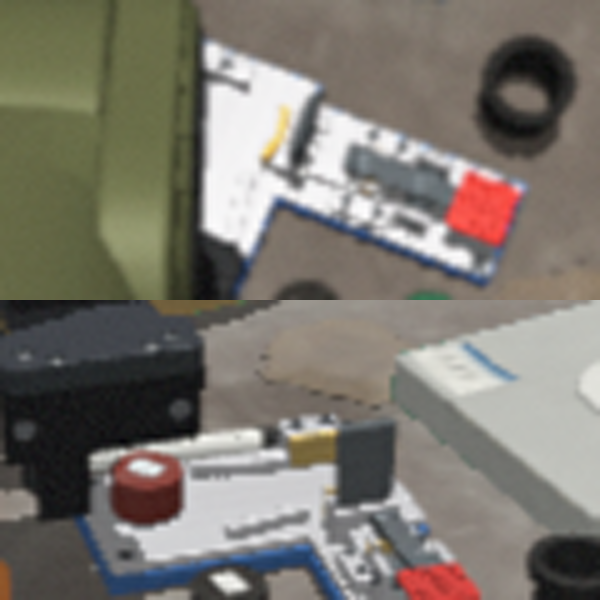

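The jaw is latched half open (plate at lower crop (365,465)). The fingers stand behind the red disc at (147,487). Now the push.

drive_tool([
  {"x": -6, "y": 0, "z": 0, "rx": 0, "ry": 0, "rz": 0, "fingers": 0.68},
  {"x": -12, "y": 0, "z": 0, "rx": 0, "ry": 0, "rz": 0, "fingers": 0.68},
  {"x": -18, "y": 0, "z": 0, "rx": 0, "ry": 0, "rz": 0, "fingers": 0.68},
  {"x": -23, "y": -0.5, "z": 0, "rx": 0, "ry": 0, "rz": 0, "fingers": 0.68},
  {"x": -28, "y": -1, "z": 0, "rx": 0, "ry": 0, "rz": 0, "fingers": 0.68},
  {"x": -33, "y": -1.5, "z": 0, "rx": 0, "ry": 0, "rz": 0, "fingers": 0.68},
  {"x": -38, "y": -2, "z": 0, "rx": 0, "ry": 0, "rz": 0, "fingers": 0.68},
  {"x": -43, "y": -2.5, "z": 0, "rx": 0, "ry": 0, "rz": 0, "fingers": 0.68},
  {"x": -48, "y": -3, "z": 0, "rx": 0, "ry": 0, "rz": 0, "fingers": 0.68},
  {"x": -53, "y": -3, "z": 0, "rx": 0, "ry": 0, "rz": 0, "fingers": 0.68},
  {"x": -58, "y": -3, "z": 0, "rx": 0, "ry": 0, "rz": 0, "fingers": 0.68},
  {"x": -63, "y": -3, "z": 0, "rx": 0, "ry": 0, "rz": 0, "fingers": 0.68},
  {"x": -63, "y": -3, "z": 0, "rx": 0, "ry": 0, "rz": 0, "fingers": 0.68},
])

```text
time_s: 10.05
tool_pos: [0.5577, 0.0976, 0.0326]
tool_rot: [-180.0, 0.0, 168.1]
force: [-0.4, 0.4, -0.0]
grip_width: 0.0141
grasp_force: 0.0
```

```bash
cat > s.py <<'E'
from m import *
o=sensors.get_obs(); print(vice(o["tool_pos"]),o["tool_pos"],o["force"])
b=cam("side"); m=blob(b,80,100,(205,170,266,208)); n,l,st,ce=cv2.connectedComponentsWithStats(m)
for i in range(1,n):
    if st[i,4]>25: print(ce[i],st[i],vice(ray(b,[ce[i]],.0235)[0]))
E
python3 s.py
```

```text
[-56.87584741  -3.04156174] [0.55771929 0.09755184 0.03262963] [-0.35606672  0.35492707 -0.01479654]
[247.83157895 196.15789474] [241 189  13  13  95] [-31.60543385  -6.9469475 ]
```

drive_tool([
  {"x": -5, "y": 0, "z": 0, "rx": 0, "ry": 0, "rz": 0, "fingers": 0.68},
  {"x": -10, "y": 0, "z": 0, "rx": 0, "ry": 0, "rz": 0, "fingers": 0.68},
  {"x": -15, "y": 0, "z": 0, "rx": 0, "ry": 0, "rz": 0, "fingers": 0.68},
  {"x": -20, "y": 0, "z": 0, "rx": 0, "ry": 0, "rz": 0, "fingers": 0.68},
  {"x": -24, "y": 0, "z": 0, "rx": 0, "ry": 0, "rz": 0, "fingers": 0.68},
  {"x": -27, "y": 0, "z": 0, "rx": 0, "ry": 0, "rz": 0, "fingers": 0.68},
  {"x": -29, "y": 0, "z": 0, "rx": 0, "ry": 0, "rz": 0, "fingers": 0.68},
  {"x": -29, "y": 0, "z": 0, "rx": 0, "ry": 0, "rz": 0, "fingers": 0.68},
])

```text
time_s: 11.1
tool_pos: [0.5857, 0.0917, 0.0326]
tool_rot: [180.0, 0.0, 168.1]
force: [0.1, 1.0, 0.5]
grip_width: 0.0141
grasp_force: 0.0
```

```bash
python3 s.py
```

```text
[-28.25318888  -2.96206643] [0.58574321 0.09172752 0.03258255] [0.10002542 1.01418382 0.50296703]
[257.95555556 195.51111111] [254 191   8  10  45] [-10.15452131 -10.41257593]
```

drive_tool([
  {"x": -1, "y": 0, "z": 0, "rx": 0, "ry": 0, "rz": 0, "fingers": 0.68},
  {"x": -2, "y": 0, "z": 0, "rx": 0, "ry": 0, "rz": 0, "fingers": 0.68},
  {"x": -3, "y": 0, "z": 0, "rx": 0, "ry": 0, "rz": 0, "fingers": 0.68},
  {"x": -4, "y": 0, "z": 0, "rx": 0, "ry": 0, "rz": 0, "fingers": 0.68},
  {"x": -4, "y": 0, "z": 0, "rx": 0, "ry": 0, "rz": 0, "fingers": 0.68},
])

```text
time_s: 11.78
tool_pos: [0.5896, 0.0909, 0.0326]
tool_rot: [180.0, 0.0, 168.1]
force: [0.4, 0.5, 0.4]
grip_width: 0.014
grasp_force: 0.0
```

```bash
python3 s.py
```

```text
[-24.27701803  -2.95424041] [0.58963554 0.09091527 0.03258676] [0.42847128 0.48963469 0.37906761]
[258.9 195.1] [256 191   6   9  30] [-7.6603344  -9.33624208]
```

drive_tool([
  {"x": -1, "y": 0, "z": 0, "rx": 0, "ry": 0, "rz": 0, "fingers": 0.68},
  {"x": -1.5, "y": 0, "z": 0, "rx": 0, "ry": 0, "rz": 0, "fingers": 0.68},
  {"x": -2, "y": 0, "z": 0, "rx": 0, "ry": 0, "rz": 0, "fingers": 0.68},
  {"x": -2, "y": 0, "z": 0, "rx": 0, "ry": 0, "rz": 0, "fingers": 0.68},
])

```text
time_s: 12.32
tool_pos: [0.5906, 0.0907, 0.0324]
tool_rot: [-180.0, -0.1, 168.1]
force: [-5.4, 0.8, 2.0]
grip_width: 0.0141
grasp_force: 1.9
```

```bash
python3 s.py
```

```text
[-23.27543153  -2.91946868] [0.59062277 0.09074277 0.03237607] [-5.40771334  0.79592146  1.98812521]
```

drive_tool([
  {"x": 4, "y": 0, "z": 0, "rx": 0, "ry": 0, "rz": 0, "fingers": 0.68},
  {"x": 12, "y": 0, "z": 0, "rx": 0, "ry": 0, "rz": 0, "fingers": 0.68},
  {"x": 12, "y": 0, "z": -30, "rx": 0, "ry": 0, "rz": 0, "fingers": 0.68},
  {"x": 12, "y": 0, "z": -60, "rx": 0, "ry": 0, "rz": 0, "fingers": 1},
  {"x": 12, "y": 0, "z": -70, "rx": 0, "ry": 0, "rz": 0, "fingers": 1},
  {"x": 0, "y": -40, "z": -70, "rx": 0, "ry": 0, "rz": 0, "fingers": 1},
  {"x": -12, "y": -80, "z": -70, "rx": 0, "ry": 0, "rz": 0, "fingers": 1},
  {"x": -23, "y": -120, "z": -70, "rx": 0, "ry": 0, "rz": 0, "fingers": 1},
  {"x": -23, "y": -120, "z": -70, "rx": 0, "ry": 0, "rz": 0, "fingers": 1},
  {"x": -23, "y": -120, "z": -45, "rx": 0, "ry": 0, "rz": 0, "fingers": 1},
  {"x": -23, "y": -120, "z": -22, "rx": 0, "ry": 0, "rz": 0, "fingers": 1},
  {"x": -23, "y": -120, "z": -22, "rx": 0, "ry": 0, "rz": 0, "fingers": 1},
])

```text
time_s: 13.88
tool_pos: [0.5872, -0.0304, 0.0522]
tool_rot: [-179.9, -0.3, 168.2]
force: [-0.3, 0.6, 0.7]
grip_width: 0.0005
grasp_force: 0.0
```

Run:
```python
from h import *
o=sensors.get_obs(); print(vice(o["tool_pos"]),o["tool_pos"],o["force"],o["grip_width"])
a=cam("top"); b=cam("side")
f=lambda c,x,y,w,h:cv2.resize(cv2.cvtColor(c["image"],cv2.COLOR_RGB2BGR)[y:y+h,x:x+w],None,fx=5,fy=5,interpolation=cv2.INTER_CUBIC)
cv2.imwrite("pics/d4.png",np.vstack([f(a,210,150,120,60),f(b,210,170,120,60)]))
```

```text
[  -1.62099318 -122.20133096] [ 0.58721542 -0.03044084  0.05224307] [-0.28162499  0.64488846  0.72225493] 0.0005110602665529934
```

View pics/d4.png

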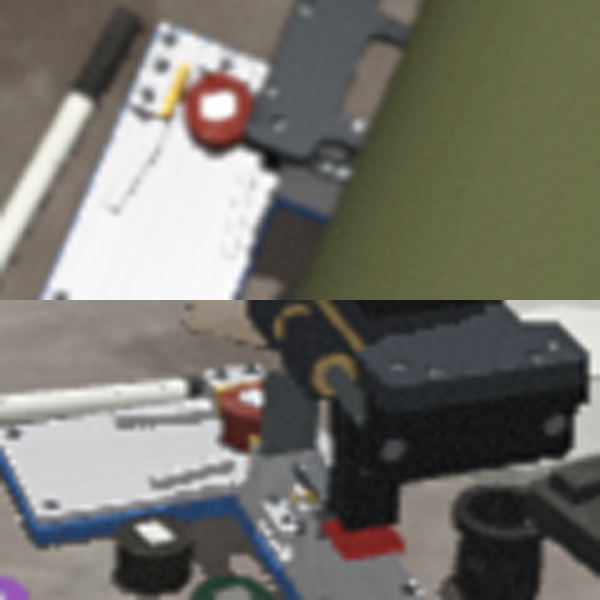

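The red disc is in the jaws (upper crop (220,110)) and the fingertips are just above the red pad (lower crop (365,530)). Now the press.

drive_tool([
  {"x": 0, "y": 0, "z": 3, "rx": 0, "ry": 0, "rz": 0, "fingers": 1},
  {"x": 0, "y": 0, "z": 6, "rx": 0, "ry": 0, "rz": 0, "fingers": 1},
  {"x": 0, "y": 0, "z": 8, "rx": 0, "ry": 0, "rz": 0, "fingers": 1},
  {"x": 0, "y": 0, "z": 10, "rx": 0, "ry": 0, "rz": 0, "fingers": 1},
  {"x": 0, "y": 0, "z": 10, "rx": 0, "ry": 0, "rz": 0, "fingers": 1},
])

```text
time_s: 14.6
tool_pos: [0.5894, -0.0322, 0.045]
tool_rot: [-180.0, 0.0, 168.1]
force: [-1.6, -0.6, 4.4]
grip_width: 0.0002
grasp_force: 2.0
```

Run:
```python
from h import *
o=sensors.get_obs(); print(vice(o["tool_pos"]),o["tool_pos"],o["force"],o["grip_width"])
a=cam("top"); b=cam("side")
f=lambda c,x,y,w,h:cv2.resize(cv2.cvtColor(c["image"],cv2.COLOR_RGB2BGR)[y:y+h,x:x+w],None,fx=5,fy=5,interpolation=cv2.INTER_CUBIC)
cv2.imwrite("pics/d5.png",np.vstack([f(a,210,150,120,60),f(b,210,170,120,60)]))
```

```text
[   0.88686279 -123.44366104] [ 0.5894132  -0.03217361  0.04496416] [-1.56866282 -0.58858916  4.38994654] 0.00019569177150446904
```

View pics/d5.png

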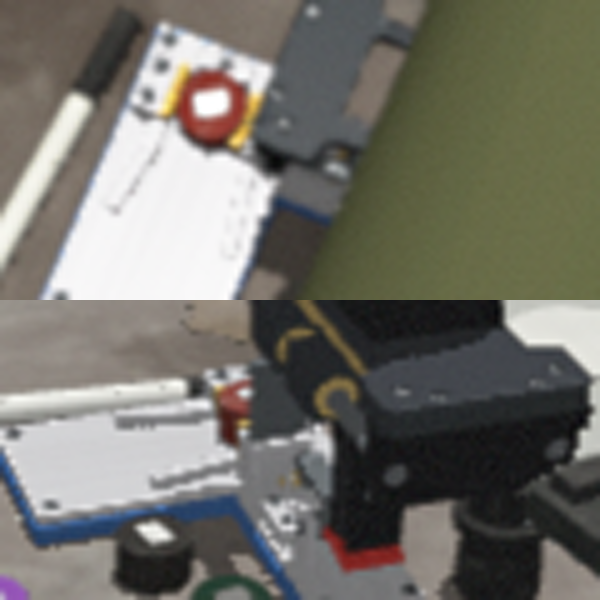

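The jaw has sprung shut: in the upper crop the disc at (212,105) is held between both brass faces at (175,90) and (245,120). I'll lift away.

drive_tool([
  {"x": 0, "y": 0, "z": -5, "rx": 0, "ry": 0, "rz": 0, "fingers": 1},
  {"x": 0, "y": 0, "z": -15, "rx": 0, "ry": 0, "rz": 0, "fingers": 1},
  {"x": 0, "y": 0, "z": -50, "rx": 0, "ry": 0, "rz": 0, "fingers": 1},
  {"x": 0, "y": 0, "z": -90, "rx": 0, "ry": 0, "rz": 0, "fingers": 1},
  {"x": 10, "y": -40, "z": -120, "rx": 0, "ry": 0, "rz": 0, "fingers": 1},
  {"x": 20, "y": -90, "z": -120, "rx": 0, "ry": 0, "rz": 0, "fingers": 1},
  {"x": 20, "y": -130, "z": -120, "rx": 0, "ry": 0, "rz": 0, "fingers": 1},
  {"x": 20, "y": -130, "z": -120, "rx": 0, "ry": 0, "rz": 0, "fingers": 1},
  {"x": 20, "y": -130, "z": -120, "rx": 0, "ry": 0, "rz": 0, "fingers": 1},
  {"x": 20, "y": -130, "z": -120, "rx": 0, "ry": 0, "rz": 0, "fingers": 1},
])

```text
time_s: 15.95
tool_pos: [0.5434, -0.1529, 0.1645]
tool_rot: [180.0, -0.0, 168.2]
force: [-0.1, 0.2, 0.2]
grip_width: 0.0005
grasp_force: 0.0
```

Run:
```python
from m import *
o=sensors.get_obs(); print(o["time_s"],o["tool_pos"],o["force"])
a=cam("top"); b=cam("side")
m=blob(a,80,100,(230,155,270,185)); M=cv2.moments(m,True); p=[M['m10']/M['m00'],M['m01']/M['m00']]; print(p,vice(ray(a,[p],.033)[0]))
f=lambda c,x,y,w,h:cv2.resize(cv2.cvtColor(c["image"],cv2.COLOR_RGB2BGR)[y:y+h,x:x+w],None,fx=5,fy=5,interpolation=cv2.INTER_CUBIC)
cv2.imwrite("pics/d6.png",np.vstack([f(a,200,150,130,60),f(b,200,180,130,60)]))
```

```text
15.95 [ 0.54335377 -0.15289222  0.16446468] [-0.14388142  0.24468343  0.18613808]
[251.83516483516485, 171.6153846153846] [-3.18439334 -0.5677869 ]
```

View pics/d6.png

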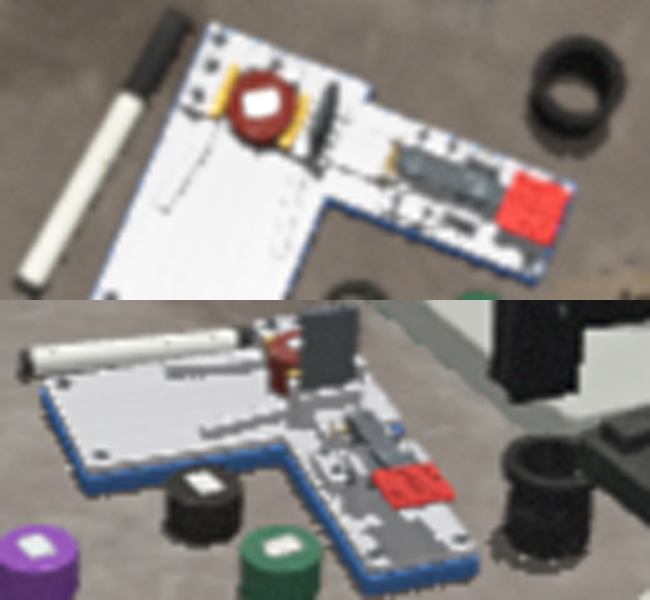

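Everything checks out: the disc is clamped between both brass faces at upper crop (262,105), and the pad, marker, loupe and other specimens are where they were. It touched the stop with 5 N, and the crops before and after release show it moved only along y. The 3 mm x offset in the blob fits the visible side wall.

```bash
python3 -c "
from cell import workorder; print(workorder.sign_off())"
```

```text
the job is handed in; nothing more can be done
None
```

The red specimen is clamped flat in the vice, pushed to the back stop before release; the other specimens, loupe and marker look undisturbed, and the job was handed in at about 16 s.

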